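# Load the bushing tray into the drying rack

### The arm

A 7-joint arm with a two-finger parallel gripper is mounted at the origin on the work surface. World frame = base frame: x ahead of the robot, y to its left, z up, the work surface at z = 0. Lengths are in m, angles in rad, forces in N, time in s.
With the tool pointing down it reaches from about 0.425 to 0.925 m from the base axis. Payload 6.8 kg.
Tool frame: the origin (TCP) lies on the front face of the gripper's body, between the roots of the fingers; the fingertips stand 73 mm ahead of it and the grasp point (between the pads) lies 54 mm ahead of it; z points along the fingers, y is the line along which they close (so a half turn about z gives the same grasp; the last joint's range is limited). The gripper opens to 85 mm and grips with 20 to 120 N. Pads are 22 mm wide; open, the fingers measure 114 mm over their backs; the gripper's body (76 mm by 85 mm) begins 54 mm behind the grasp point. The pads swing forward as they close: fully open they stand 13 mm farther back than shut.
Start: joints at [1.056, 0.477, 0.022, 1.555, -0.011, 1.109, -0.083], TCP at [0.267, -0.62, 0.304] pointing down, gripper open.
Joint ranges: [-2.96, 2.96], [-0.34, 2.1], [-1.41, 1.46], [0.24, 2.44], [-1.37, 4.51], [0.17, 1.92], [-2.96, 2.96]. Speed limits (rad/s): [2.39, 2.39, 3.14, 3.14, 3.14, 3.14, 3.14].

### API

Orientations are given as a unit quaternion [w, x, y, z].
In Python, from station import bot, optics gives the robot as it stands.
- The arm moves only by the tool drive_tool, never from a script. Its argument "deltas" is a list of rows, each an object with "gripper": the closure in counts, from 0 (fully open) to 255 (shut); "offset": the shift along the tool's x, y, z in units of 1000 mm (1.0 is 1000 mm), a list of three; "angular": the turn, a rotation vector about the tool's x, y, z in units of 45 degrees (1.0 is 45 degrees), a list of three. In form: [{"gripper": gripper, "offset": [dx, dy, dz], "angular": [rx, ry, rz]}, ...]. A call has 1 to 5 rows; each row is the pose to reach, as a shift and turn from the pose commanded when the call began, along the tool's axes at that moment; what a row does not reach only later rows make up. A row lasts 1/10 s, in which the tool goes at most 50 mm and 8.59 degrees, less where a joint would pass 70% of its speed; a pose out of reach is approached as far as the arm can. A call with a number of a shift or a turn outside -1 to 1 is refused whole. A call with a gripper value outside its range is refused whole. The fingers move at their own pace and stop on an object; "grip_force" is the grip in N (left out, the last holds). Time passes only in rows, so rows that repeat a pose let the fingers close. It gives the time, the measured TCP pose, the force, the opening and the grip force at its end, in the units of the state.
- bot.get_obs(): the state, without advancing time (a new reading comes with each control period).
- optics.read_camera(name): name is "side" or "top" or "wrist"; returns the picture (420x560x3 uint8, blue, green, red); there is no depth.
- optics.camera_model(name): a dict with "fx", "fy", "cx", "cy" (pixels), "dist" ([k1, k2, p1, p2, k3] as OpenCV has them; the pictures are not rectified), "cam_to_world" (4x4, takes a point from camera to world coordinates). Camera axes: x right, y up, looking along -z (the intrinsics and any distortion apply to the point x, -y, -z); pixel columns grow to the right and rows downward; lengths in m; the calibration is good to about 2 mm. A picture is of the moment at which its call begins: read the wrist's pose just before it. camera_model takes no time and is no camera call; for the wrist camera it gives the pose at the moment of the call.
- bot.hand_in(): hands the job in; it is judged then, once.
The state is a dict: "t": time; "q": joint angles; "joint_vel": joint speeds; "joint_torque": joint torques, N m; "eef_pos": TCP position; "tool_rot": TCP orientation; "contact_force": force on the tool from outside, world axes, zero at the start; "torque": the same for the moment, N m; "gripper_width": opening from 0.0 (shut) to 1.0 (fully open); "grasp_force": force on a finger pad.
Only numpy, scipy, OpenCV 4.12 (cv2) and the standard library are available. Lean on these libraries where they do the work, as an engineer would, in place of code of your own. Each camera call takes 0.05 s, during which the arm holds its last target. There are 200 camera calls.

### The job

Swing the keeper of the empty rack bay right out of the way, slide the loaded tray along the bench (do not lift it) into that bay until it is fully home against the back stop, then swing the keeper shut behind it. The bushings must stay standing in the tray, and everything else, including the tray in the other bay, must be left where it is.

Things in the scene. Friction and masses are not known exactly. Their poses are not given: they have to be found in the camera images.
- tray_center (a point): The loose loaded tray on the bench to the robot's right: dark steel, open-topped, flat underneath, 140 (its x) x 100 (its y) x 22 mm high, walls and floor 6 mm thick; 0.25 to 0.5 kg plus load. The point is its centre, 11 mm above its underside, axes along its sides. Its +x end starts towards the bays within 30 degrees, and goes in first.
- bay: The EMPTY one of two identical steel bays standing side by side 145 mm apart, fixed, to the robot's left, mouths facing the robot's right; which is empty varies, this is always the empty one. Origin on the bench (the bay has no floor) under the centre of the tray when home. x = direction of insertion (about world +y), y = across (about world -x), z up.
- bay_walls (a point): Bay's middle, 22 mm up, axes as the bay's. Side walls 4 mm thick, 45 mm high, inner faces at bay y = +-52.5 mm (2.5 mm of play each side of the tray), from bay x = -45 to +70 mm; along each wall a lip overhangs 4 mm inwards, its underside 26 mm above the bench. Open above otherwise.
- bay_mouth (a point): Middle of the mouth, on the bench at bay x = -69, y = 0 mm. Flared lead-ins, 30 mm high, run from here to x = -45 mm, narrowing from inner faces at y = +-63 mm to +-52.5 mm. The outer end of the tray is at bay x = -70 mm when home.
- bay_stop (a point): Middle of the face of the bay's back stop, on the bench at bay x = +70 mm; the stop is 113 mm wide, 50 mm high.
- keeper (a joint): Keeper of the empty bay: a steel bar that swings level about an upright hinge beside the mouth. 0 = shut, across the mouth (bar along bay +y from the hinge); 1.6 rad = fully open, its stop (bar along bay -x). At angle a the bar runs along bay (-sin a, cos a). Starts at 0 to 0.8, blocking the mouth; under 1.3 it is in the tray's way. Stays where left; about 1 N at its end moves it.
- keeper_hinge (a point): Hinge axis of the keeper, 15 mm above the bench, at bay x = -82, y = -71 mm. Hinge boss 8 mm radius, 36 mm high.
- keeper_end (a point): Upright pin near the keeper's free end, 54 mm from the hinge, 10 mm thick, top 46 mm above the bench; the point is half-way up it. The bar is 60 mm long, 10 mm thick, from 8 to 22 mm above the bench, and can be pushed on either side.
- bushing0_center (a point): One of three loose turned brass bushings standing on the tray's floor, 28 mm diameter, 38 mm high, 60 g; the point is its centre.
- bushing1_center (a point): Another bushing, same as bushing0.
- bushing2_center (a point): Another bushing, same as bushing0.
- full_tray: Leave alone: a tray like the loaded one, already home in the other (occupied) bay behind its shut keeper, 0.9 kg with its bushings. Origin under its centre.
- bottle: Leave alone: yellow squeeze bottle, 54 mm diameter, 140 mm high, standing 0.22 to 0.25 m in front of the occupied bay's centre. Origin under its centre.
- tape: Leave alone: roll of white tape lying flat, 54 mm diameter, 24 mm high, close in front of the occupied bay's mouth. Origin under its centre.
- can: Leave alone: green can, 62 mm diameter, 100 mm high, at the table's far side. Origin under its centre.
- cup: Leave alone: white plastic cup, 72 mm diameter, 85 mm high, near the robot on its left. Origin under its centre.
- screwdriver: Leave alone: screwdriver 180 mm long lying along its x, handle towards -x, to the right of the tray; origin near its middle, on the bench.
- clamp: Leave alone: blue tape gun, about 125 x 80 x 30 mm, lying at the far side. Origin under its body.

How it is judged:
By the outcome, as a careful person would: the job done as asked, in the order asked, and still so for the second after the job is handed in, with the robot touching nothing.
It also fails if it takes over 72 s, if anything falls off the work surface, if the arm or the gripper's body presses on something with over 40 N, if the wrist force passes 120 N, or if a joint passes its speed limit or range.

## Working session

There is one attempt and no reset: what is moved stays moved. The work goes in short steps, Python scripts to look and compute and a tool call to move; the robot and the scene stay as the last step left them, time stands still between calls to the robot, and variables do not carry over. Pictures are saved under pics/ and viewed, at most 10 in all, crops included, and the job is handed in when it is done.

Besides the shell and the picture viewer there is one more tool, called after "Emit:" in YAML: its name, and indented under it one key for each argument. drive_tool: Moves the arm, as the interface text tells. Its arguments: {"type":"object","properties":{"deltas":{"type":"array"},"grip_force":{"type":"number"}},"required":["deltas"]}

```bash
mkdir -p pics; ls
cat > h.py <<'E'
import numpy as np, cv2
from scipy.spatial.transform import Rotation as R
from station import bot, optics
def snap(n,f):
    m=optics.camera_model(n); im=optics.read_camera(n); cv2.imwrite('pics/'+f+'.png',im); np.save('pics/'+f+'.npy',m,allow_pickle=True); return im
def K(m): return np.array([[m['fx'],0,m['cx']],[0,m['fy'],m['cy']],[0,0,1.]]),np.array(m['dist'],float)
def ray(f,px,z):
    m=np.load('pics/'+f+'.npy',allow_pickle=True).item(); k,d=K(m); T=np.array(m['cam_to_world'])
    u=cv2.undistortPoints(np.array([[px]],float),k,d)[0,0]
    v=T[:3,:3]@np.array([u[0],-u[1],-1]); o=T[:3,3]; return o+v*(z-o[2])/v[2]
def proj(f,p):
    m=np.load('pics/'+f+'.npy',allow_pickle=True).item(); k,d=K(m); T=np.array(m['cam_to_world'])
    c=(np.atleast_2d(p)-T[:3,3])@T[:3,:3]; c=c*[1,-1,-1]
    return cv2.projectPoints(c,np.zeros(3),np.zeros(3),k,d)[0][:,0]
E
python3 - <<'E'
from h import *
o=bot.get_obs();print({k:np.round(v,3) for k,v in o.items()})
snap('top','top0');snap('side','side0')
for n in('top','side'):
    m=optics.camera_model(n);print(n,np.round(m['cam_to_world'],3).tolist(),m['fx'],m['dist'])
print(R.from_quat(np.roll(o['tool_rot'],-1)).as_matrix().round(3))
E
```

```text
pics
{'t': np.float64(0.0), 'q': array([ 1.056,  0.478,  0.022,  1.556, -0.012,  1.109, -0.083]), 'joint_vel': array([ 0.   , -0.   ,  0.001,  0.   , -0.   ,  0.001, -0.001]), 'joint_torque': array([ 1.0000e-03, -5.9645e+01,  1.6080e+00, -2.8119e+01,  1.2000e-02,
        9.0000e-03,  0.0000e+00]), 'eef_pos': array([ 0.267, -0.62 ,  0.303]), 'tool_rot': array([-0.001,  0.979,  0.202, -0.   ]), 'contact_force': array([-0.31 , -0.163,  0.14 ]), 'torque': array([-0.012,  0.026, -0.017]), 'grasp_force': np.float64(0.0), 'gripper_width': np.float64(0.998)}
top [[-0.018, 0.983, -0.184, 0.273], [-1.0, -0.019, -0.006, -0.075], [-0.01, 0.184, 0.983, 1.36], [0.0, 0.0, 0.0, 1.0]] 467.47010367509 [-0.16411466  0.          0.          0.          0.        ]
side [[-0.97, 0.17, -0.175, 0.321], [-0.244, -0.697, 0.674, 0.631], [-0.008, 0.696, 0.718, 0.806], [0.0, 0.0, 0.0, 1.0]] 382.1087034628866 [0.02383685 0.         0.         0.         0.        ]
[[ 0.918  0.396 -0.001]
 [ 0.396 -0.918  0.002]
 [-0.    -0.002 -1.   ]]
```

View pics/top0.png

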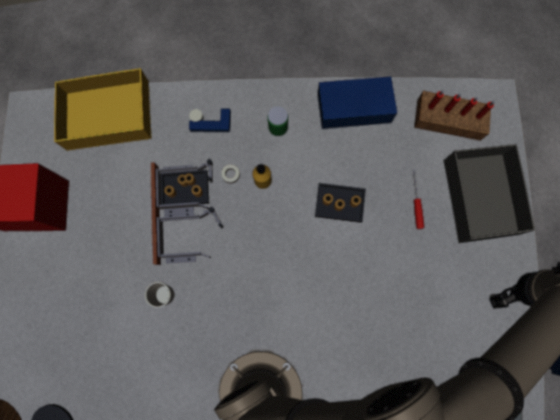

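View pics/side0.png

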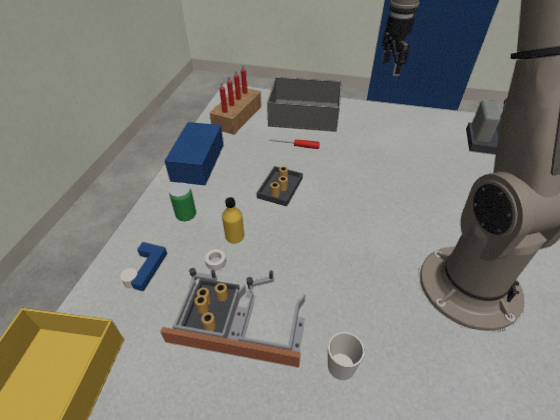

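The far bay is full. The empty bay is around top px (182,240), with its keeper running from (210,210) to (221,226). The loaded tray is at (340,203). Enlarging both.

Run:
```python
from h import *
im=cv2.imread('pics/top0.png')
a=cv2.resize(im[180:275,140:240],None,fx=5.5,fy=5.5,interpolation=cv2.INTER_CUBIC)[:, :]
cv2.imwrite('pics/c1.png',np.clip(a*1.6,0,255).astype('uint8'))
b=cv2.resize(im[170:235,300:380],None,fx=5,fy=5,interpolation=cv2.INTER_CUBIC)
s=cv2.imread('pics/side0.png')
c=cv2.resize(s[255:370,215:315],None,fx=4,fy=4,interpolation=cv2.INTER_CUBIC)
H=max(b.shape[0],c.shape[0]);out=np.zeros((H,800,3),'uint8');out[:b.shape[0],:400]=b;out[:c.shape[0],400:]=c
cv2.imwrite('pics/c2.png',out)
```

```text
(no output)
```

View pics/c1.png

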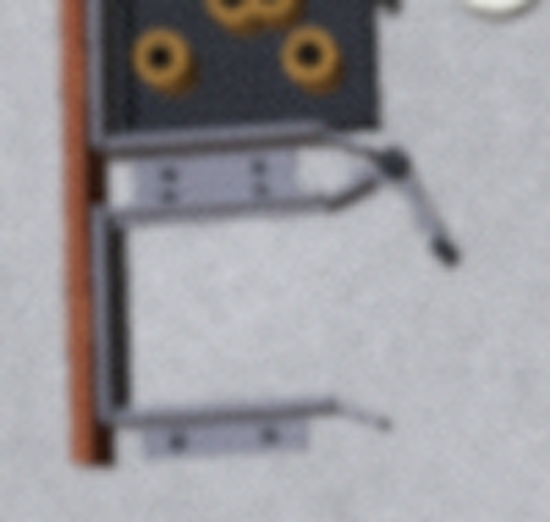

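View pics/c2.png

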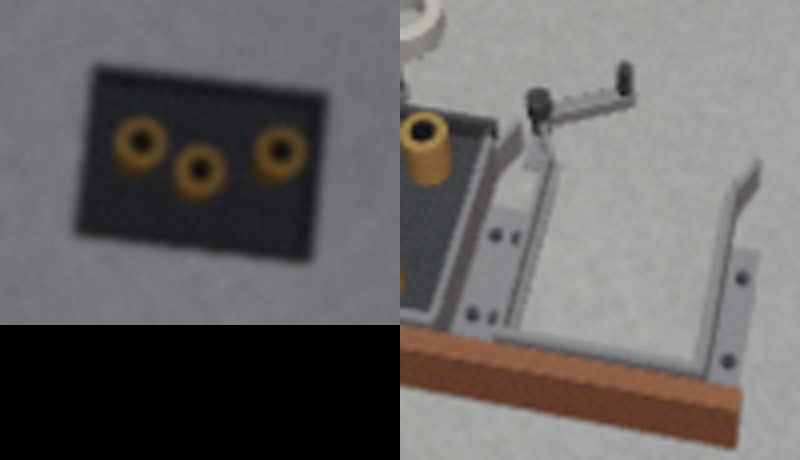

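c1 shows the hinge boss top at about (395,163), the pin top at (442,245), the wall mouth ends at (333,203) and (335,405), and a flare tip at (387,425). In c2 the tray corners are (97,67), (327,95), (312,260) and (77,235). The side crop has the hinge top at (540,97), the pin at (625,68) and a flare tip at (757,163).

```bash
cat > fit.py <<'E'
from h import *
from scipy.optimize import least_squares
c1=lambda u,v:((u+.5)/5.5-.5+140,(v+.5)/5.5-.5+180)
cb=lambda u,v:((u+.5)/5-.5+300,(v+.5)/5-.5+170)
cs=lambda u,v:((u-400+.5)/4-.5+215,(v+.5)/4-.5+255)
obs=[('top0',c1(395,160),(-82,-71,36)),('top0',c1(333,203),(-45,-54.5,45)),('top0',c1(335,405),(-45,54.5,45)),('top0',c1(387,423),(-69,65,30)),
('side0',cs(540,96),(-82,-71,36)),('side0',cs(757,163),(-69,65,30)),('side0',cs(737,187),(-45,54.5,45)),('side0',cs(552,160),(-45,-54.5,45))]
W=np.array([ray(f,p,b[2]/1e3)[:2] for f,p,b in obs]); B=np.array([b[:2] for *_,b in obs])/1e3
def T(p,b): c,s=np.cos(p[2]),np.sin(p[2]); return p[:2]+b@np.array([[c,s],[-s,c]])
def rf(i): return least_squares(lambda p:(T(p,B[i])-W[i]).ravel(),[.5,.3,1.57]).x
for i in(range(4),range(4,8),range(8)):
    i=list(i);p=rf(i);print(p.round(4),((T(p,B[i])-W[i])*1e3).round(1).tolist())
def w2b(p,w): c,s=np.cos(p[2]),np.sin(p[2]); return (np.array(w)-p[:2])@np.array([[c,-s],[s,c]])
for f,px in(('top0',c1(442,246)),('side0',cs(625,66))):
    w=ray(f,px,.046)[:2];d=w2b(p,w)*1e3-[-82,-71];print('pin',w.round(3),d.round(1),np.hypot(*d).round(1),np.arctan2(-d[0],d[1]).round(3))
c=np.array([ray('top0',cb(*q),.022)[:2] for q in((97,67),(327,95),(312,260),(77,235))])
print('tray',c.mean(0).round(4),[np.linalg.norm(c[i]-c[i-1]).round(4) for i in range(4)])
x=c[0]+c[3]-c[1]-c[2];y=c[3]+c[2]-c[0]-c[1];print('yaw',np.arctan2(x[1],x[0]),np.arctan2(y[1],y[0]))
for q in((138,141),(199,168),(281,150)):
    w=ray('top0',cb(*q),.044)[:2];e=x/np.linalg.norm(x);d=w-c.mean(0);print('bush',w.round(3),'tray xy',(d@e).round(4),(d@[-e[1],e[0]]).round(4))
print('bottle',ray('top0',(262,178),.07).round(3),'tape',ray('top0',(230,173),.024).round(3))
for n,b in(('mouth',(-69,0)),('keep open pin',(-82-54,-71)),('hinge',(-82,-71)),('keepopen end',(-142,-71))): print(n,T(p,np.array(b)/1e3).round(4))
E
python3 fit.py
```

```text
[0.4446 0.2115 1.6262] [[-2.2, -1.9], [3.2, 3.1], [-0.1, -0.7], [-0.9, -0.6]]
[0.4448 0.2191 1.6154] [[-1.2, 5.1], [-2.1, 1.4], [0.7, -1.6], [2.6, -4.9]]
[0.4447 0.2153 1.6207] [[-2.6, 1.5], [3.0, 6.6], [-0.3, 3.4], [-1.2, 3.6], [-0.8, 1.7], [-1.7, -2.7], [0.9, -5.7], [2.8, -8.4]]
pin [0.475 0.109] [-25.8  46.5] 53.2 0.507
pin [0.474 0.109] [-26.   46.7] 53.4 0.508
tray [ 0.5364 -0.2396] [np.float64(0.1011), np.float64(0.1367), np.float64(0.0991), np.float64(0.1375)]
yaw 1.4359643322639302 2.997333315334832
bush [ 0.546 -0.2  ] tray xy 0.0409 -0.0042
bush [ 0.53  -0.234] tray xy 0.0045 0.0075
bush [ 0.539 -0.282] tray xy -0.0417 -0.0085
bottle [ 0.602 -0.014  0.07 ] tape [0.631 0.083 0.024]
mouth [0.4481 0.1464]
keep open pin [0.5224 0.083 ]
hinge [0.5197 0.1369]
keepopen end [0.5227 0.077 ]
```

Residuals are a few mm. The pin radius comes out at 53 mm against 54, the keeper angle at 0.507, and the tray size is consistent. Next I compute the moves for the approach to the keeper.

```bash
cat > mv.py <<'E'
from h import *
P=np.array([.4447,.2145,1.6207])
def bw(x,y):
    c,s=np.cos(P[2]),np.sin(P[2]); return P[0]+(c*x-s*y)/1e3,P[1]+(s*x+c*y)/1e3
def to(pts,pr=True):
    """pts: (wx,wy,wz,heading of -tool y in world)"""
    o=bot.get_obs();Rt=R.from_quat(np.roll(o['tool_rot'],-1));p=o['eef_pos']
    print('t',o['t'].round(2),'p',np.round(p,4),'F',np.round(o['contact_force'],1),'hd',(Rt.as_matrix()[:2,1]*-1)@[1,0],'w',round(float(o['gripper_width']),3))
    for x,y,z,h in pts:
        yv=-np.array([np.cos(h),np.sin(h),0]);zv=np.array([0,0,-1.]);M=np.c_[np.cross(yv,zv),yv,zv]
        d=Rt.inv().apply(np.array([x,y,z])-p);r=(Rt.inv()*R.from_matrix(M)).as_rotvec()/(np.pi/4)
        print((x,y,z),d.round(4).tolist(),r.round(3).tolist())
E
python3 - <<'E'
from mv import *
a=bw(-83,-20)
to([(.5,-.25,.3,P[2]),(*a,.2,P[2]),(*a,.086,P[2])])
E
```

```text
Traceback (most recent call last):
  File "mv.py", line 8, in to
    print('t',o['t'].round(2),'p',np.round(p,4),'F',np.round(o['contact_force'],1),'hd',(Rt.as_matrix()[:2,1]*-1)@[1,0],'w',round(float(o['gripper_width']),3))
              ^^^^^^^^^^^^
AttributeError: 'float' object has no attribute 'round'
```

```bash
sed -i "s/o\['t'\].round(2)/round(float(o['t']),2)/; s/(Rt.as_matrix.*@\[1,0\]/np.arctan2(-Rt.as_matrix()[1,1],-Rt.as_matrix()[0,1]).round(3)/" mv.py
python3 - <<'E'
from mv import *
a=bw(-83,-20)
to([(.5,-.25,.3,P[2]),(*a,.2,P[2]),(*a,.086,P[2])])
E
```

```text
t 0.1 p [ 0.2669 -0.6195  0.303 ] F [ 0.1 -0.3 -0.3] hd 1.978 w 0.999
(0.5, -0.25, 0.3) [0.3603, -0.2471, 0.0034] [-0.002, 0.0, 0.454]
(np.float64(0.4688153872999701), np.float64(0.13260098843470428), 0.2) [0.483, -0.6107, 0.104] [-0.002, 0.0, 0.454]
(np.float64(0.4688153872999701), np.float64(0.13260098843470428), 0.086) [0.483, -0.6105, 0.218] [-0.002, 0.0, 0.454]
```

Emit:
drive_tool:
  deltas:
    - {"gripper": 255, "offset": [0.36, -0.247, 0], "angular": [0, 0, 0.454]}
    - {"gripper": 255, "offset": [0.36, -0.247, 0], "angular": [0, 0, 0.454]}
    - {"gripper": 255, "offset": [0.36, -0.247, 0], "angular": [0, 0, 0.454]}
    - {"gripper": 255, "offset": [0.36, -0.247, 0], "angular": [0, 0, 0.454]}
    - {"gripper": 255, "offset": [0.36, -0.247, 0], "angular": [0, 0, 0.454]}
  grip_force: 20

```text
t: 0.6
eef_pos: [0.4011, -0.4064, 0.3036]
tool_rot: [-0.0, 1.0, 0.025, -0.0]
contact_force: [1.5, -0.3, 0.9]
gripper_width: 0.142
grasp_force: 0.0
```

Run:
```python
from mv import *
a=bw(-83,-20)
to([(.5,-.25,.3,P[2]),(*a,.2,P[2]),(*a,.086,P[2])])
```

```text
t 0.6 p [ 0.4011 -0.4064  0.3036] F [ 1.5 -0.3  0.9] hd 1.621 w 0.142
(0.5, -0.25, 0.3) [0.1066, -0.1513, 0.0036] [-0.0, 0.0, 0.0]
(np.float64(0.4688153872999701), np.float64(0.13260098843470428), 0.2) [0.0947, -0.5349, 0.1037] [-0.0, 0.0, 0.0]
(np.float64(0.4688153872999701), np.float64(0.13260098843470428), 0.086) [0.0947, -0.5349, 0.2177] [-0.0, 0.0, 0.0]
```

Emit:
drive_tool:
  deltas:
    - {"gripper": 255, "offset": [0.095, -0.535, 0.09], "angular": [0, 0, 0]}
    - {"gripper": 255, "offset": [0.095, -0.535, 0.09], "angular": [0, 0, 0]}
    - {"gripper": 255, "offset": [0.095, -0.535, 0.09], "angular": [0, 0, 0]}
    - {"gripper": 255, "offset": [0.095, -0.535, 0.09], "angular": [0, 0, 0]}
    - {"gripper": 255, "offset": [0.095, -0.535, 0.09], "angular": [0, 0, 0]}

```text
t: 1.1
eef_pos: [0.431, -0.1618, 0.2627]
tool_rot: [0.0, 1.0, 0.025, 0.0]
contact_force: [0.9, 0.1, -0.4]
gripper_width: -0.002
grasp_force: 0.0
```

Emit:
drive_tool:
  deltas:
    - {"gripper": 255, "offset": [0.05, -0.29, 0.05], "angular": [0, 0, 0]}
    - {"gripper": 255, "offset": [0.05, -0.29, 0.05], "angular": [0, 0, 0]}
    - {"gripper": 255, "offset": [0.05, -0.29, 0.05], "angular": [0, 0, 0]}
    - {"gripper": 255, "offset": [0.05, -0.29, 0.05], "angular": [0, 0, 0]}
    - {"gripper": 255, "offset": [0.05, -0.29, 0.05], "angular": [0, 0, 0]}

```text
t: 1.6
eef_pos: [0.4607, 0.0827, 0.2208]
tool_rot: [0.0, 1.0, 0.025, 0.0]
contact_force: [1.1, -0.8, 0.4]
gripper_width: 0.0
grasp_force: 0.0
```

Run:
```python
from mv import *
a=bw(-83,-20)
to([(*a,.2,P[2]),(*a,.086,P[2])])
snap('wrist','w1')
```

```text
t 1.6 p [0.4607 0.0827 0.2208] F [ 1.1 -0.8  0.4] hd 1.621 w 0.0
(np.float64(0.4688153872999701), np.float64(0.13260098843470428), 0.2) [0.0106, -0.0494, 0.0208] [0.0, -0.0, -0.0]
(np.float64(0.4688153872999701), np.float64(0.13260098843470428), 0.086) [0.0106, -0.0494, 0.1348] [0.0, -0.0, -0.0]
```

View pics/w1.png

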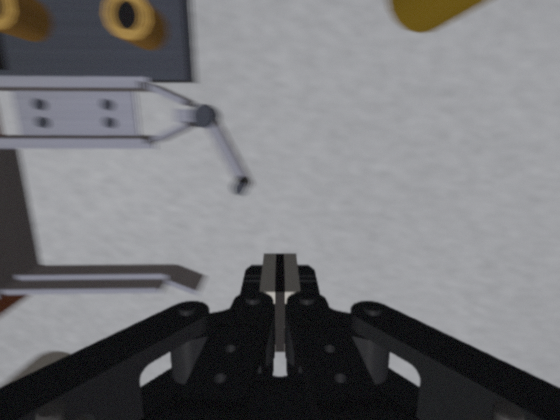

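The wrist view shows the hinge top at (205,114), the pin top at about (239,187), the wall ends at (152,141) and (166,284), and the space behind the keeper bar free. Refining the bay fit with these points.

```bash
sed -i '/^print\|^c=np\|^x=c\|^for/,$d' fit.py
cat > fit2.py <<'E'
from fit import *
o=[((205,113),(-82,-71,36)),((152,141),(-45,-54.5,45)),((166,284),(-45,54.5,45)),((201,288),(-69,65,30))]
W=np.array([ray('w1',p,b[2]/1e3)[:2] for p,b in o]);B=np.array([b[:2] for _,b in o])/1e3
p=least_squares(lambda p:(T(p,B)-W).ravel(),[.5,.3,1.57]).x
print(p.round(4),((T(p,B)-W)*1e3).round(1).tolist())
w=ray('w1',(239,187),.046)[:2]
c,s=np.cos(p[2]),np.sin(p[2]);d=(w-p[:2])@np.array([[c,-s],[s,c]])*1e3-[-82,-71];print('pin',w,d,np.hypot(*d),np.arctan2(-d[0],d[1]))
for u in((0,141),(15,278)): print(ray('w1',u,.045))
print(W)
E
python3 fit2.py
```

```text
[0.4502 0.2131 1.63  ] [[1.2, -1.1], [2.3, 1.3], [-2.1, 0.8], [-1.4, -1.1]]
pin [0.47677353 0.11148763] [-21.05325202  50.46364879] 54.67923984421764 0.39524239528324007
[0.49942049 0.26918778 0.045     ]
[0.40072825 0.27307295 0.045     ]
[[0.52473748 0.13656197]
 [0.50490203 0.17015018]
 [0.40057519 0.16416704]
 [0.39073675 0.14147883]]
```

```bash
sed -i 's/^P=.*/P=np.array([.448,.2138,1.625])/' mv.py
python3 - <<'E'
from mv import *
to([(*bw(-74,-16),.2,P[2]),(*bw(-74,-16),.086,P[2]),(*bw(-87,-20),.086,P[2]),(*bw(-101,-27),.086,P[2]),(*bw(-117,-41),.086,P[2]),(*bw(-125,-57),.086,P[2])])
E
```

```text
t 1.65 p [0.4609 0.0919 0.2204] F [ 1.6  6.5 -0.1] hd 1.631 w -0.003
(np.float64(0.4679856094406306), np.float64(0.14077551496048343), 0.2) [0.0099, -0.0482, 0.0206] [-0.007, -0.002, 0.007]
(np.float64(0.4679856094406306), np.float64(0.14077551496048343), 0.086) [0.0098, -0.0476, 0.1346] [-0.007, -0.002, 0.007]
(np.float64(0.4726840375581401), np.float64(0.12801131607357336), 0.086) [0.0137, -0.0346, 0.1346] [-0.007, -0.002, 0.007]
(np.float64(0.480432236832296), np.float64(0.11441111725120429), 0.086) [0.0207, -0.0206, 0.1345] [-0.007, -0.002, 0.007]
(np.float64(0.49527850976028465), np.float64(0.09919309569294407), 0.086) [0.0346, -0.0045, 0.1344] [-0.007, -0.002, 0.007]
(np.float64(0.5116884282891374), np.float64(0.09207167912905641), 0.086) [0.0505, 0.0036, 0.1344] [-0.007, -0.002, 0.007]
```

Emit:
drive_tool:
  deltas:
    - {"gripper": 255, "offset": [0.01, -0.047, 0.02], "angular": [0, 0, 0]}
    - {"gripper": 255, "offset": [0.01, -0.047, 0.06], "angular": [0, 0, 0]}
    - {"gripper": 255, "offset": [0.01, -0.047, 0.1], "angular": [0, 0, 0]}
    - {"gripper": 255, "offset": [0.01, -0.047, 0.134], "angular": [0, 0, 0]}
    - {"gripper": 255, "offset": [0.01, -0.047, 0.134], "angular": [0, 0, 0]}

```text
t: 2.15
eef_pos: [0.4657, 0.1273, 0.0835]
tool_rot: [0.001, 1.0, 0.025, -0.004]
contact_force: [-1.1, -0.9, -0.1]
gripper_width: 0.002
grasp_force: 0.0
```

Run:
```python
from mv import *
snap('side','s1')
to([(*bw(-87,-20),.086,P[2]),(*bw(-101,-27),.086,P[2]),(*bw(-117,-41),.086,P[2]),(*bw(-125,-57),.086,P[2])])
```

```text
t 2.2 p [0.4672 0.1277 0.0857] F [ 0.3 -0.4 -0.4] hd 1.621 w -0.0
(np.float64(0.4726840375581401), np.float64(0.12801131607357336), 0.086) [0.0055, 0.0, -0.0003] [0.002, 0.006, -0.005]
(np.float64(0.480432236832296), np.float64(0.11441111725120429), 0.086) [0.0126, 0.014, -0.0003] [0.002, 0.006, -0.005]
(np.float64(0.49527850976028465), np.float64(0.09919309569294407), 0.086) [0.0266, 0.0299, -0.0003] [0.002, 0.006, -0.005]
(np.float64(0.5116884282891374), np.float64(0.09207167912905641), 0.086) [0.0427, 0.0379, -0.0004] [0.002, 0.006, -0.005]
```

Emit:
drive_tool:
  deltas:
    - {"gripper": 255, "offset": [0.005, 0.004, 0], "angular": [0, 0, 0]}
    - {"gripper": 255, "offset": [0.009, 0.009, 0], "angular": [0, 0, 0]}
    - {"gripper": 255, "offset": [0.0126, 0.014, 0], "angular": [0, 0, 0]}
    - {"gripper": 255, "offset": [0.019, 0.022, 0], "angular": [0, 0, 0]}
    - {"gripper": 255, "offset": [0.0266, 0.03, 0], "angular": [0, 0, 0]}

```text
t: 2.7
eef_pos: [0.4975, 0.0992, 0.0879]
tool_rot: [-0.0, 1.0, 0.025, 0.001]
contact_force: [-1.8, 1.3, 0.3]
gripper_width: -0.002
grasp_force: 0.9
```

Emit:
drive_tool:
  deltas:
    - {"gripper": 255, "offset": [0.004, 0.003, 0], "angular": [0, 0, 0]}
    - {"gripper": 255, "offset": [0.008, 0.005, 0], "angular": [0, 0, 0]}
    - {"gripper": 255, "offset": [0.012, 0.007, 0], "angular": [0, 0, 0]}
    - {"gripper": 255, "offset": [0.016, 0.008, 0], "angular": [0, 0, 0]}
    - {"gripper": 255, "offset": [0.016, 0.008, 0], "angular": [0, 0, 0]}

```text
t: 3.2
eef_pos: [0.5105, 0.0925, 0.0864]
tool_rot: [0.001, 1.0, 0.026, -0.003]
contact_force: [-7.8, 0.7, 4.7]
gripper_width: -0.001
grasp_force: 4.0
```

Run:
```python
from mv import *
im=snap('side','s2')
to([(*bw(-125,-57),.086,P[2])])
cv2.imwrite('pics/s2c.png',cv2.resize(im[200:370,170:390],None,fx=3,fy=3,interpolation=cv2.INTER_CUBIC))
print(proj('s2',[[*bw(-82-54*np.sin(a),-71+54*np.cos(a)),.046] for a in(1.2,1.4,1.6)])*3-[510,600])
```

```text
t 3.25 p [0.5105 0.0925 0.0864] F [-7.7  0.7  4.5] hd 1.622 w -0.002
(np.float64(0.5116884282891374), np.float64(0.09207167912905641), 0.086) [0.0012, 0.0005, 0.0004] [0.002, 0.008, -0.004]
[[272.4355196  182.30124791]
 [260.96929757 177.68528702]
 [248.55748147 175.04305054]]
```

View pics/s2c.png

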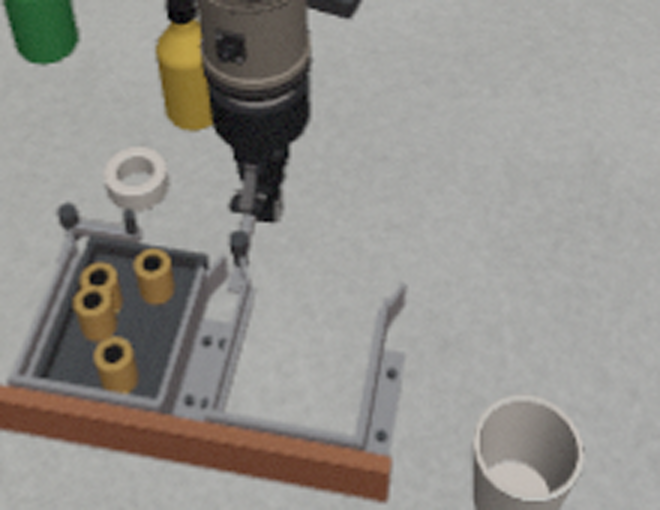

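The keeper is against its open stop: there's a 7.8 N reaction and the bar points out of the mouth. Backing off, lifting, and going to the tray.

Emit:
drive_tool:
  deltas:
    - {"gripper": 255, "offset": [-0.012, 0, 0], "angular": [0, 0, 0]}
    - {"gripper": 255, "offset": [-0.012, 0, -0.04], "angular": [0, 0, 0]}
    - {"gripper": 255, "offset": [-0.012, 0, -0.08], "angular": [0, 0, 0]}
    - {"gripper": 255, "offset": [-0.012, 0.02, -0.12], "angular": [0, 0, 0]}
    - {"gripper": 200, "offset": [-0.012, 0.06, -0.13], "angular": [0, 0, 0]}

```text
t: 3.75
eef_pos: [0.5063, 0.0349, 0.2218]
tool_rot: [-0.001, 1.0, 0.028, 0.005]
contact_force: [0.4, -0.1, 0.0]
gripper_width: 0.155
grasp_force: 0.0
```

Run:
```python
from mv import *
to([(.4950,-.33,.21,1.436)])
```

```text
t 3.75 p [0.5063 0.0349 0.2218] F [ 0.4 -0.1  0. ] hd 1.627 w 0.155
(0.495, -0.33, 0.21) [-0.0319, 0.3637, 0.0108] [-0.004, -0.011, 0.243]
```

Emit:
drive_tool:
  deltas:
    - {"gripper": 165, "offset": [-0.032, 0.364, 0], "angular": [0, 0, 0.243]}
    - {"gripper": 165, "offset": [-0.032, 0.364, 0], "angular": [0, 0, 0.243]}
    - {"gripper": 165, "offset": [-0.032, 0.364, 0], "angular": [0, 0, 0.243]}
    - {"gripper": 165, "offset": [-0.032, 0.364, 0], "angular": [0, 0, 0.243]}
    - {"gripper": 165, "offset": [-0.032, 0.364, 0], "angular": [0, 0, 0.243]}

```text
t: 4.25
eef_pos: [0.4942, -0.2199, 0.2175]
tool_rot: [0.0, 0.998, -0.07, 0.001]
contact_force: [0.8, 0.2, 0.2]
gripper_width: 0.357
grasp_force: 0.0
```

Emit:
drive_tool:
  deltas:
    - {"gripper": 165, "offset": [0.01, 0.04, 0], "angular": [0, 0, 0]}
    - {"gripper": 165, "offset": [0.01, 0.08, 0], "angular": [0, 0, 0]}
    - {"gripper": 165, "offset": [0.01, 0.11, 0], "angular": [0, 0, 0]}
    - {"gripper": 165, "offset": [0.01, 0.115, 0], "angular": [0, 0, 0]}
    - {"gripper": 165, "offset": [0.01, 0.115, 0], "angular": [0, 0, 0]}

```text
t: 4.75
eef_pos: [0.4879, -0.3341, 0.217]
tool_rot: [0.0, 0.997, -0.071, 0.0]
contact_force: [1.0, 0.8, -0.0]
gripper_width: 0.352
grasp_force: 0.0
```

Run:
```python
from mv import *
o=snap('wrist','w2')
to([(.5026,-.3026,.15,1.436)])
cor=[[.5364+.134*x-.991*y,-.2396+.991*x+.134*y,.022] for x,y in((.07,.05),(.07,-.05),(-.07,-.05),(-.07,.05))]
print(proj('w2',cor).round(0).tolist())
```

```text
t 4.8 p [ 0.4885 -0.3325  0.217 ] F [-0.3  0.4  0.7] hd 1.43 w 0.351
(0.5026, -0.3026, 0.15) [0.0098, -0.0316, 0.0671] [-0.0, -0.0, -0.008]
[[56.0, 225.0], [30.0, 86.0], [235.0, 85.0], [240.0, 223.0]]
```

View pics/w2.png

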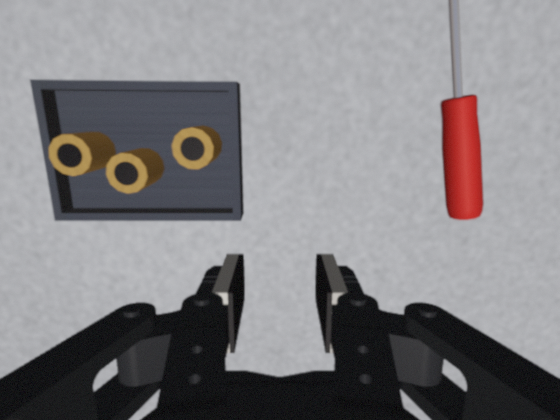

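The tray top corners are at (56,219), (33,81), (237,82) and (241,218), within 2–5 px of the prediction.

Run:
```python
from mv import *
c=np.array([ray('w2',q,.022)[:2] for q in((56,219),(33,81),(237,82),(241,218))])
x=c[0]+c[1]-c[2]-c[3];h=np.arctan2(x[1],x[0]);m=c.mean(0);e=x/np.linalg.norm(x);n=np.array([-e[1],e[0]])
print(m,h,[np.linalg.norm(c[i]-c[i-1]).round(4) for i in range(4)])
for q in((72,155),(129,173),(193,148)): d=ray('w2',q,.044)[:2]-m;print((d@e).round(4),(d@n).round(4))
g=m-.067*e+.024*n
to([(*g,.15,h),(*g,.083,h)])
```

```text
[ 0.53972066 -0.24157205] 1.4311267216348609 [np.float64(0.1396), np.float64(0.0981), np.float64(0.139), np.float64(0.0978)]
0.0386 -0.0013
0.0026 0.0107
-0.0416 -0.0059
t 4.8 p [ 0.4885 -0.3325  0.217 ] F [-0.3  0.4  0.7] hd 1.43 w 0.351
(np.float64(0.5066269035063276), np.float64(-0.30457842331387375), 0.15) [0.0141, -0.0302, 0.0671] [-0.0, -0.0, -0.001]
(np.float64(0.5066269035063276), np.float64(-0.30457842331387375), 0.083) [0.0141, -0.0302, 0.1341] [-0.0, -0.0, -0.001]
```

Emit:
drive_tool:
  deltas:
    - {"gripper": 165, "offset": [0.012, -0.03, 0.03], "angular": [0, 0, 0]}
    - {"gripper": 165, "offset": [0.012, -0.03, 0.07], "angular": [0, 0, 0]}
    - {"gripper": 165, "offset": [0.012, -0.03, 0.1], "angular": [0, 0, 0]}
    - {"gripper": 165, "offset": [0.012, -0.03, 0.12], "angular": [0, 0, 0]}
    - {"gripper": 165, "offset": [0.012, -0.03, 0.12], "angular": [0, 0, 0]}

```text
t: 5.3
eef_pos: [0.5036, -0.3019, 0.0946]
tool_rot: [-0.002, 0.998, -0.069, -0.002]
contact_force: [-0.4, -0.4, 0.2]
gripper_width: 0.353
grasp_force: 0.0
```

Run:
```python
from mv import *
to([(.5046,-.3046,.084,1.431)])
snap('wrist','w3')
```

```text
t 5.3 p [ 0.5036 -0.3019  0.0946] F [-0.4 -0.4  0.2] hd 1.433 w 0.353
(0.5046, -0.3046, 0.084) [0.0015, 0.0026, 0.0105] [-0.003, 0.006, 0.003]
```

View pics/w3.png

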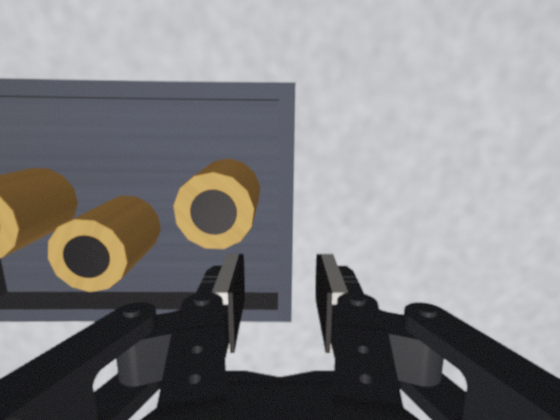

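The end wall is at u≈287, between the pads, and the near side wall is at rows 292–320. I'll check where the finger tips project before lowering.

Run:
```python
from mv import *
o=bot.get_obs();Rt=R.from_quat(np.roll(o['tool_rot'],-1))
p=o['eef_pos']
print(proj('w3',[p+Rt.apply([x,0,z]) for x in(-.011,.011) for z in(.054,.065,.073)]).round(0).tolist())
for q in((294,84),(291,320),(291,292),(278,292)): 
  w=Rt.inv().apply(ray('w3',q,.022)-p);print(w.round(4))
```

```text
[[282.0, 319.0], [282.0, 304.0], [282.0, 295.0], [282.0, 266.0], [282.0, 254.0], [282.0, 247.0]]
[0.0754 0.0045 0.0741]
[-0.0241  0.0042  0.0744]
[-0.0103  0.0041  0.0743]
[-0.0103 -0.0016  0.0744]
```

Emit:
drive_tool:
  deltas:
    - {"gripper": 165, "offset": [0.001, 0.002, 0.006], "angular": [0, 0, 0]}
    - {"gripper": 165, "offset": [0.001, 0.002, 0.01], "angular": [0, 0, 0]}
    - {"gripper": 200, "offset": [0.001, 0.002, 0.01], "angular": [0, 0, 0]}
    - {"gripper": 230, "offset": [0.001, 0.002, 0.01], "angular": [0, 0, 0]}
    - {"gripper": 255, "offset": [0.001, 0.002, 0.01], "angular": [0, 0, 0]}
  grip_force: 30

```text
t: 5.85
eef_pos: [0.5057, -0.3068, 0.0878]
tool_rot: [-0.0, 0.998, -0.07, 0.0]
contact_force: [0.2, 1.3, 3.1]
gripper_width: 0.059
grasp_force: 30.6
```

Emit:
drive_tool:
  deltas:
    - {"gripper": 255, "offset": [0, 0, 0], "angular": [0, 0, 0]}
    - {"gripper": 255, "offset": [0, 0, 0], "angular": [0, 0, 0]}

```text
t: 6.05
eef_pos: [0.5057, -0.3068, 0.0877]
tool_rot: [-0.0, 0.998, -0.07, 0.0]
contact_force: [-0.4, 3.6, 5.8]
gripper_width: 0.054
grasp_force: 31.0
```

Run:
```python
from mv import *
m=np.array([.53972,-.24157]);h0=1.431
o=bot.get_obs();Rt=R.from_quat(np.roll(o['tool_rot'],-1)).as_matrix();hd=np.arctan2(-Rt[1,1],-Rt[0,1]);e=np.array([np.cos(hd),np.sin(hd)]);n=np.array([-e[1],e[0]])
g=-67*e/1e3+.026*n  # TCP rel. to tray
z=o['eef_pos'][2]
def tr(bx,by,dh):  # TCP for tray at bay pose
    h=P[2]+dh;e=np.array([np.cos(h),np.sin(h)]);n=np.array([-e[1],e[0]]);return (*(np.array(bw(bx,by))-.067*e+.026*n),z,h)
to([tr(-300,0,0),tr(-180,0,0),tr(-100,0,0)])
```

```text
t 6.05 p [ 0.5057 -0.3068  0.0877] F [-0.4  3.6  5.8] hd 1.431 w 0.054
(np.float64(0.44192119370085003), np.float64(-0.15406960748881857), np.float64(0.08774542078509481)) [-0.0845, -0.1423, -0.0] [-0.0, -0.001, -0.247]
(np.float64(0.43541993749761765), np.float64(-0.034245846624038755), np.float64(0.08774542078509481)) [-0.1077, -0.26, -0.0] [-0.0, -0.001, -0.247]
(np.float64(0.4310857666954627), np.float64(0.04563666061914776), np.float64(0.08774542078509481)) [-0.1231, -0.3385, 0.0] [-0.0, -0.001, -0.247]
```

Emit:
drive_tool:
  deltas:
    - {"gripper": 255, "offset": [-0.004, -0.006, 0], "angular": [0, 0, -0.012]}
    - {"gripper": 255, "offset": [-0.01, -0.016, 0], "angular": [0, 0, -0.03]}
    - {"gripper": 255, "offset": [-0.018, -0.028, 0], "angular": [0, 0, -0.055]}
    - {"gripper": 255, "offset": [-0.026, -0.042, 0], "angular": [0, 0, -0.08]}
    - {"gripper": 255, "offset": [-0.034, -0.057, 0], "angular": [0, 0, -0.105]}

```text
t: 6.55
eef_pos: [0.4794, -0.2453, 0.0877]
tool_rot: [0.0, 1.0, -0.028, 0.001]
contact_force: [2.0, -3.8, 4.6]
gripper_width: 0.053
grasp_force: 30.9
```

```bash
cat > tr.py <<'E'
from mv import *
import sys
def tr(bx,by,dh,z=.0877):
    h=P[2]+dh;e=np.array([np.cos(h),np.sin(h)]);n=np.array([-e[1],e[0]]);return (*(np.array(bw(bx,by))-.067*e+.026*n),z,h)
if __name__=='__main__': to([tr(float(a),0,0) for a in sys.argv[1:]])
E
python3 tr.py -280 -200 -100
```

```text
t 6.55 p [ 0.4794 -0.2453  0.0877] F [ 2.  -3.8  4.6] hd 1.514 w 0.053
(np.float64(0.44083765100031125), np.float64(-0.13409898067802192), 0.0877) [-0.0448, -0.1088, -0.0001] [0.001, -0.002, -0.142]
(np.float64(0.4365034801981563), np.float64(-0.0542164734348354), 0.0877) [-0.0537, -0.1883, -0.0002] [0.001, -0.002, -0.142]
(np.float64(0.4310857666954627), np.float64(0.04563666061914776), 0.0877) [-0.0648, -0.2877, -0.0003] [0.001, -0.002, -0.142]
```

Emit:
drive_tool:
  deltas:
    - {"gripper": 255, "offset": [-0.008, -0.018, 0], "angular": [0, 0, -0.028]}
    - {"gripper": 255, "offset": [-0.016, -0.037, 0], "angular": [0, 0, -0.056]}
    - {"gripper": 255, "offset": [-0.024, -0.057, 0], "angular": [0, 0, -0.084]}
    - {"gripper": 255, "offset": [-0.032, -0.077, 0], "angular": [0, 0, -0.112]}
    - {"gripper": 255, "offset": [-0.04, -0.097, 0], "angular": [0, 0, -0.142]}

```text
t: 7.05
eef_pos: [0.4448, -0.1457, 0.0877]
tool_rot: [0.0, 1.0, 0.028, 0.0]
contact_force: [1.4, -4.1, 5.7]
gripper_width: 0.054
grasp_force: 31.0
```

```bash
python3 tr.py -250 -200 -100
```

```text
t 7.05 p [ 0.4448 -0.1457  0.0877] F [ 1.4 -4.1  5.7] hd 1.626 w 0.054
(np.float64(0.4392123369495031), np.float64(-0.10414304046182699), 0.0877) [-0.0032, -0.0418, -0.0001] [0.001, -0.001, 0.001]
(np.float64(0.4365034801981563), np.float64(-0.0542164734348354), 0.0877) [-0.0032, -0.0918, -0.0001] [0.001, -0.001, 0.001]
(np.float64(0.4310857666954627), np.float64(0.04563666061914776), 0.0877) [-0.0031, -0.1918, -0.0002] [0.001, -0.001, 0.001]
```

Emit:
drive_tool:
  deltas:
    - {"gripper": 255, "offset": [-0.001, -0.015, 0], "angular": [0, 0, 0]}
    - {"gripper": 255, "offset": [-0.002, -0.03, 0], "angular": [0, 0, 0]}
    - {"gripper": 255, "offset": [-0.003, -0.045, 0], "angular": [0, 0, 0]}
    - {"gripper": 255, "offset": [-0.003, -0.06, 0], "angular": [0, 0, 0]}
    - {"gripper": 255, "offset": [-0.003, -0.075, 0], "angular": [0, 0, 0]}

```text
t: 7.55
eef_pos: [0.4371, -0.0721, 0.0877]
tool_rot: [0.001, 1.0, 0.027, -0.0]
contact_force: [-0.2, -7.5, 10.3]
gripper_width: 0.05
grasp_force: 31.5
```

Emit:
drive_tool:
  deltas:
    - {"gripper": 255, "offset": [0, -0.012, 0], "angular": [0, 0, 0]}
    - {"gripper": 255, "offset": [0, -0.022, 0], "angular": [0, 0, 0]}
    - {"gripper": 255, "offset": [0, -0.03, 0], "angular": [0, 0, 0]}
    - {"gripper": 255, "offset": [0, -0.035, 0], "angular": [0, 0, 0]}
    - {"gripper": 255, "offset": [0, -0.035, 0], "angular": [0, 0, 0]}

```text
t: 8.05
eef_pos: [0.4351, -0.0366, 0.0876]
tool_rot: [0.0, 1.0, 0.028, -0.001]
contact_force: [-0.6, -3.4, 12.7]
gripper_width: 0.057
grasp_force: 31.7
```

Run:
```python
from tr import *
to([tr(-100,0,0)])
w=snap('wrist','w4'); s=snap('side','s4');t=snap('top','t4')
out=np.zeros((600,800,3),'uint8')
out[:420,:560]=w
out[420:600,:400]=cv2.resize(t[185:275,130:330],None,fx=2,fy=2,interpolation=cv2.INTER_CUBIC)
out[300:600,400:]=0
out[420:600,400:800]=cv2.resize(s[210:330,200:440],(400,200),interpolation=cv2.INTER_CUBIC)[:180]
cv2.imwrite('pics/m4.png',out)
```

```text
t 8.05 p [ 0.4351 -0.0366  0.0876] F [-0.6 -3.4 12.7] hd 1.626 w 0.057
(np.float64(0.4310857666954627), np.float64(0.04563666061914776), 0.0877) [0.0006, -0.0823, -0.0001] [0.001, 0.002, 0.001]
```

View pics/m4.png

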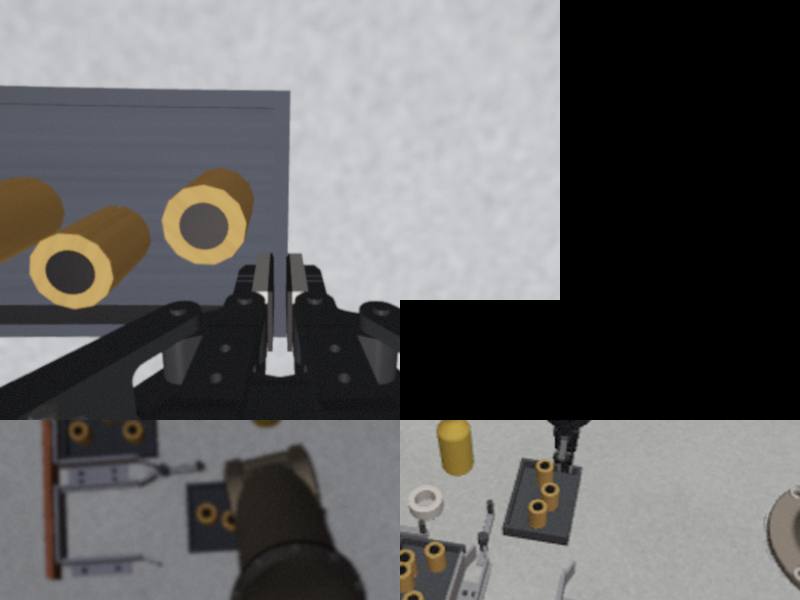

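Tray gripped, bushings standing, keeper open, tray lined up in front of the mouth (side px front corners about (262,279) and (302,283)). Checking the lateral offset.

Run:
```python
from tr import *
def b(P,w): c,s=np.cos(P[2]),np.sin(P[2]); return ((np.array(w)[:2]-P[:2])@np.array([[c,-s],[s,c]])*1e3).round(1)
Ps=np.array([.4448,.2191,1.6154])
for q in((262.4,279),(302,283)): print('side',b(Ps,ray('s4',q,.022)),b(P,ray('s4',q,.022)))
for q in((290,91),(288,337),(0,86)): print('wrist',b(P,ray('w4',q,.022)))
# flare/wall marks predicted
im=cv2.imread('pics/s4.png').copy()
def dot(p,c):
    for u,v in proj('s4',p): cv2.circle(big,(int((u-200+.5)*3.3),int((v-210+.5)*3.3)),3,c,-1)
big=cv2.resize(im[210:390,200:440],None,fx=3.3,fy=3.3,interpolation=cv2.INTER_CUBIC)
for Q,c in((P,(0,0,255)),):
    for x,y,z in((-69,65,30),(-69,-65,30),(-45,54.5,45),(-45,-54.5,45),(70,54.5,45),(70,-54.5,45),(-82,-71,36)): dot([[*bw(x,y),z/1e3]],c)
X=np.array(b(P,[*bot.get_obs()['eef_pos']]));print('tcp bay',X)
cx,cy=X[0]+67,X[1]-26
for x in(-70,70):
    for y in(-50,50): dot([[*bw(cx+x,cy+y),.022]],(0,255,0))
cv2.imwrite('pics/s4d.png',big)
```

```text
side [-101.4  -44.1] [-96.3 -40.2]
side [-108.9   52.9] [-102.9   56.8]
wrist [-253.1  -47.2]
wrist [-253.    53.3]
wrist [-151.2  -48.2]
tcp bay [-249.3   26.5]
```

View pics/s4d.png

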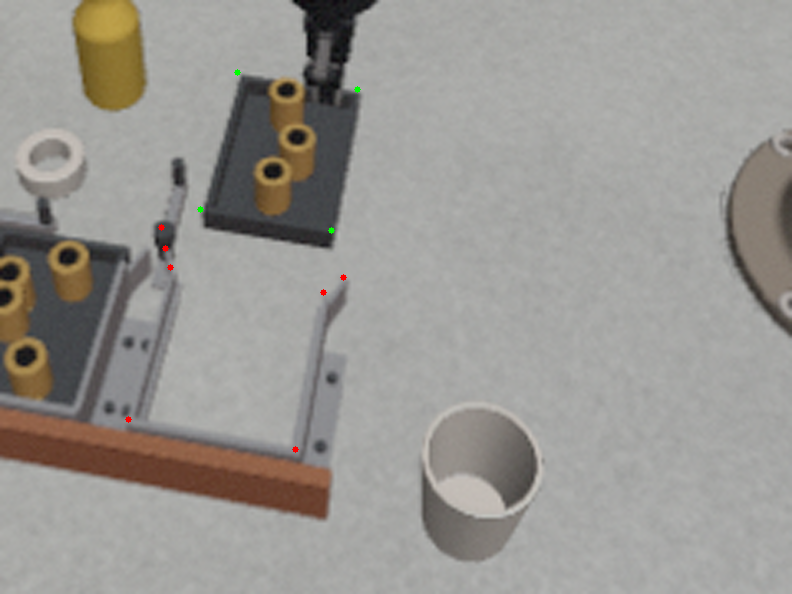

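The wrist camera puts the tray about 2.7 mm towards bay +y. I'll correct that while entering the flare, then look at the gap up close.

Emit:
drive_tool:
  deltas:
    - {"gripper": 255, "offset": [0.001, -0.008, 0], "angular": [0, 0, 0]}
    - {"gripper": 255, "offset": [0.002, -0.018, 0], "angular": [0, 0, 0]}
    - {"gripper": 255, "offset": [0.0025, -0.028, 0], "angular": [0, 0, 0]}
    - {"gripper": 255, "offset": [0.0025, -0.036, 0], "angular": [0, 0, 0]}
    - {"gripper": 255, "offset": [0.0025, -0.042, 0], "angular": [0, 0, 0]}

```text
t: 8.7
eef_pos: [0.4351, 0.0042, 0.0876]
tool_rot: [0.001, 1.0, 0.027, -0.001]
contact_force: [0.8, -9.8, 12.3]
gripper_width: 0.057
grasp_force: 31.9
```

Emit:
drive_tool:
  deltas:
    - {"gripper": 255, "offset": [0, -0.004, 0], "angular": [0, 0, 0]}
    - {"gripper": 255, "offset": [0, -0.008, 0], "angular": [0, 0, 0]}
    - {"gripper": 255, "offset": [0, -0.011, 0], "angular": [0, 0, 0]}
    - {"gripper": 255, "offset": [0, -0.013, 0], "angular": [0, 0, 0]}
    - {"gripper": 255, "offset": [0, -0.013, 0], "angular": [0, 0, 0]}

```text
t: 9.2
eef_pos: [0.4344, 0.017, 0.0876]
tool_rot: [0.001, 1.0, 0.027, -0.001]
contact_force: [0.7, -7.0, 13.9]
gripper_width: 0.053
grasp_force: 31.9
```

Run:
```python
from tr import *
to([tr(0,0,0)])
w=snap('wrist','w5'); s=snap('side','s5')
out=np.zeros((600,800,3),'uint8')
out[:300,:400]=cv2.resize(w,(400,300))
out[:,400:]=cv2.resize(s[220:340,235:315],(400,600),interpolation=cv2.INTER_CUBIC)
cv2.imwrite('pics/m5.png',out)
```

```text
t 9.2 p [0.4344 0.017  0.0876] F [ 0.7 -7.  13.9] hd 1.625 w 0.053
(np.float64(0.4256680531927691), np.float64(0.14548979467313092), 0.0877) [-0.0018, -0.1287, -0.0003] [0.003, 0.002, -0.001]
```

View pics/m5.png

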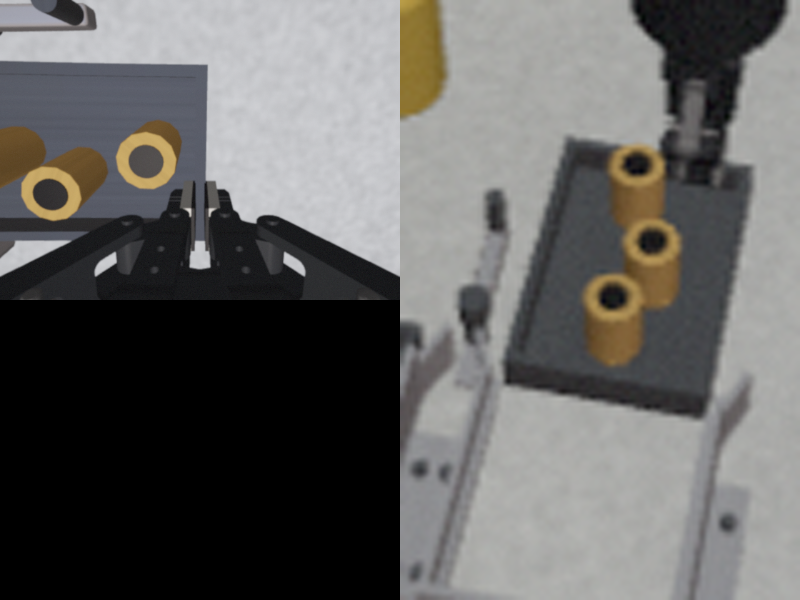

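The tray front is just inside the flare with small gaps on both sides, and the bushings are standing. That was my 11th picture, one over the limit, so I'll view no more and work from forces and numbers.

Emit:
drive_tool:
  deltas:
    - {"gripper": 255, "offset": [0, -0.004, 0], "angular": [0, 0, 0]}
    - {"gripper": 255, "offset": [0, -0.008, 0], "angular": [0, 0, 0]}
    - {"gripper": 255, "offset": [0, -0.012, 0], "angular": [0, 0, 0]}
    - {"gripper": 255, "offset": [0, -0.015, 0], "angular": [0, 0, 0]}
    - {"gripper": 255, "offset": [0, -0.018, 0], "angular": [0, 0, 0]}

```text
t: 9.8
eef_pos: [0.4333, 0.0344, 0.0876]
tool_rot: [0.001, 1.0, 0.026, -0.001]
contact_force: [-0.1, -9.1, 12.9]
gripper_width: 0.059
grasp_force: 32.0
```

```bash
cat > gap.py <<'E'
from tr import *
o=bot.get_obs();print(np.round(o['torque'],2))
to([tr(0,0,0)])
E
python3 gap.py
```

```text
[-2.19 -0.12 -0.15]
t 9.8 p [0.4333 0.0344 0.0876] F [-0.1 -9.1 12.9] hd 1.624 w 0.059
(np.float64(0.4256680531927691), np.float64(0.14548979467313092), 0.0877) [-0.0018, -0.1113, -0.0004] [0.003, 0.003, -0.002]
```

Emit:
drive_tool:
  deltas:
    - {"gripper": 255, "offset": [0, -0.004, 0], "angular": [0, 0, 0]}
    - {"gripper": 255, "offset": [0, -0.008, 0], "angular": [0, 0, 0]}
    - {"gripper": 255, "offset": [0, -0.012, 0], "angular": [0, 0, 0]}
    - {"gripper": 255, "offset": [0, -0.016, 0], "angular": [0, 0, 0]}
    - {"gripper": 255, "offset": [0, -0.02, 0], "angular": [0, 0, 0]}

```text
t: 10.3
eef_pos: [0.4322, 0.0541, 0.0876]
tool_rot: [0.002, 1.0, 0.026, -0.001]
contact_force: [0.1, -10.7, 15.2]
gripper_width: 0.059
grasp_force: 32.1
```

```bash
python3 gap.py
```

```text
[-2.26 -0.08 -0.14]
t 10.3 p [0.4322 0.0541 0.0876] F [  0.1 -10.7  15.2] hd 1.624 w 0.059
(np.float64(0.4256680531927691), np.float64(0.14548979467313092), 0.0877) [-0.0017, -0.0916, -0.0004] [0.004, 0.003, -0.002]
```

Emit:
drive_tool:
  deltas:
    - {"gripper": 255, "offset": [0, -0.004, -0.0005], "angular": [0, 0, 0]}
    - {"gripper": 255, "offset": [0, -0.009, -0.0005], "angular": [0, 0, 0]}
    - {"gripper": 255, "offset": [0, -0.014, -0.0005], "angular": [0, 0, 0]}
    - {"gripper": 255, "offset": [0, -0.019, -0.0005], "angular": [0, 0, 0]}
    - {"gripper": 255, "offset": [0, -0.024, -0.0005], "angular": [0, 0, 0]}

```text
t: 10.8
eef_pos: [0.4305, 0.0787, 0.0877]
tool_rot: [0.001, 1.0, 0.027, -0.002]
contact_force: [0.2, -8.1, 9.1]
gripper_width: 0.054
grasp_force: 31.5
```

```bash
python3 gap.py
```

```text
[-1.64 -0.15 -0.16]
t 10.8 p [0.4305 0.0787 0.0877] F [ 0.2 -8.1  9.1] hd 1.624 w 0.054
(np.float64(0.4256680531927691), np.float64(0.14548979467313092), 0.0877) [-0.0013, -0.0669, -0.0002] [0.003, 0.004, -0.001]
```

Emit:
drive_tool:
  deltas:
    - {"gripper": 255, "offset": [0, -0.005, 0], "angular": [0, 0, 0]}
    - {"gripper": 255, "offset": [0, -0.01, 0], "angular": [0, 0, 0]}
    - {"gripper": 255, "offset": [0, -0.015, 0], "angular": [0, 0, 0]}
    - {"gripper": 255, "offset": [0, -0.02, 0], "angular": [0, 0, 0]}
    - {"gripper": 255, "offset": [0, -0.025, 0], "angular": [0, 0, 0]}

```text
t: 11.3
eef_pos: [0.4291, 0.1034, 0.0877]
tool_rot: [0.001, 1.0, 0.027, -0.002]
contact_force: [1.0, -8.6, 10.9]
gripper_width: 0.057
grasp_force: 31.6
```

```bash
python3 gap.py
```

```text
[-1.75 -0.11 -0.17]
t 11.3 p [0.4291 0.1034 0.0877] F [ 1.  -8.6 10.9] hd 1.624 w 0.057
(np.float64(0.4256680531927691), np.float64(0.14548979467313092), 0.0877) [-0.0012, -0.0422, -0.0002] [0.004, 0.004, -0.001]
```

Emit:
drive_tool:
  deltas:
    - {"gripper": 255, "offset": [0, -0.005, 0], "angular": [0, 0, 0]}
    - {"gripper": 255, "offset": [0, -0.01, 0], "angular": [0, 0, 0]}
    - {"gripper": 255, "offset": [0, -0.015, 0], "angular": [0, 0, 0]}
    - {"gripper": 255, "offset": [0, -0.02, 0], "angular": [0, 0, 0]}
    - {"gripper": 255, "offset": [0, -0.025, 0], "angular": [0, 0, 0]}

```text
t: 11.8
eef_pos: [0.4278, 0.1281, 0.0877]
tool_rot: [0.002, 1.0, 0.027, -0.002]
contact_force: [0.2, -8.3, 12.9]
gripper_width: 0.055
grasp_force: 31.7
```

```bash
python3 gap.py
```

```text
[-1.85 -0.11 -0.13]
t 11.8 p [0.4278 0.1281 0.0877] F [ 0.2 -8.3 12.9] hd 1.624 w 0.055
(np.float64(0.4256680531927691), np.float64(0.14548979467313092), 0.0877) [-0.0012, -0.0175, -0.0001] [0.004, 0.005, -0.001]
```

Creeping the last ~17 mm at 2–3 mm per row.

Emit:
drive_tool:
  deltas:
    - {"gripper": 255, "offset": [0, -0.003, 0], "angular": [0, 0, 0]}
    - {"gripper": 255, "offset": [0, -0.006, 0], "angular": [0, 0, 0]}
    - {"gripper": 255, "offset": [0, -0.009, 0], "angular": [0, 0, 0]}
    - {"gripper": 255, "offset": [0, -0.011, 0], "angular": [0, 0, 0]}
    - {"gripper": 255, "offset": [0, -0.013, 0], "angular": [0, 0, 0]}

```text
t: 12.3
eef_pos: [0.4271, 0.1408, 0.0877]
tool_rot: [0.002, 1.0, 0.027, -0.002]
contact_force: [1.0, -9.0, 10.6]
gripper_width: 0.054
grasp_force: 31.7
```

Emit:
drive_tool:
  deltas:
    - {"gripper": 255, "offset": [0, -0.001, 0], "angular": [0, 0, 0]}
    - {"gripper": 255, "offset": [0, -0.002, 0], "angular": [0, 0, 0]}
    - {"gripper": 255, "offset": [0, -0.003, 0], "angular": [0, 0, 0]}
    - {"gripper": 255, "offset": [0, -0.003, 0], "angular": [0, 0, 0]}

```text
t: 12.7
eef_pos: [0.4269, 0.1439, 0.0877]
tool_rot: [0.002, 1.0, 0.027, -0.002]
contact_force: [-0.8, -8.0, 11.8]
gripper_width: 0.055
grasp_force: 31.7
```

```bash
python3 gap.py
```

```text
[-1.71 -0.05 -0.18]
t 12.7 p [0.4269 0.1439 0.0877] F [-0.8 -8.  11.8] hd 1.624 w 0.055
(np.float64(0.4256680531927691), np.float64(0.14548979467313092), 0.0877) [-0.0011, -0.0017, -0.0001] [0.004, 0.005, -0.001]
```

Emit:
drive_tool:
  deltas:
    - {"gripper": 255, "offset": [0, -0.001, 0], "angular": [0, 0, 0]}
    - {"gripper": 255, "offset": [0, -0.002, 0], "angular": [0, 0, 0]}
    - {"gripper": 255, "offset": [0, -0.003, 0], "angular": [0, 0, 0]}
    - {"gripper": 255, "offset": [0, -0.003, 0], "angular": [0, 0, 0]}

```text
t: 13.1
eef_pos: [0.4268, 0.1452, 0.0877]
tool_rot: [0.003, 1.0, 0.026, -0.002]
contact_force: [1.0, -13.7, 13.9]
gripper_width: 0.052
grasp_force: 31.9
```

Emit:
drive_tool:
  deltas:
    - {"gripper": 255, "offset": [0, -0.001, 0], "angular": [0, 0, 0]}
    - {"gripper": 255, "offset": [0, -0.002, 0], "angular": [0, 0, 0]}
    - {"gripper": 255, "offset": [0, -0.002, 0], "angular": [0, 0, 0]}

```text
t: 13.4
eef_pos: [0.4268, 0.1454, 0.0876]
tool_rot: [0.004, 1.0, 0.025, -0.002]
contact_force: [1.4, -18.4, 15.4]
gripper_width: 0.056
grasp_force: 32.2
```

The tray is on the back stop: motion ended at y=0.1454, with 0.1455 expected, and the push force is rising. Unloading, releasing, lifting.

Emit:
drive_tool:
  deltas:
    - {"gripper": 255, "offset": [0, 0.002, 0], "angular": [0, 0, 0]}
    - {"gripper": 255, "offset": [0, 0.004, -0.0005], "angular": [0, 0, 0]}
    - {"gripper": 230, "offset": [0, 0.004, -0.0005], "angular": [0, 0, 0]}
    - {"gripper": 190, "offset": [0, 0.004, -0.0005], "angular": [0, 0, 0]}
    - {"gripper": 175, "offset": [0, 0.004, -0.0005], "angular": [0, 0, 0]}

```text
t: 13.9
eef_pos: [0.4281, 0.1476, 0.0879]
tool_rot: [-0.0, 1.0, 0.028, -0.001]
contact_force: [0.4, 0.6, -0.7]
gripper_width: 0.316
grasp_force: 0.0
```

Emit:
drive_tool:
  deltas:
    - {"gripper": 175, "offset": [0, 0, -0.01], "angular": [0, 0, 0]}
    - {"gripper": 175, "offset": [0, 0, -0.03], "angular": [0, 0, 0]}
    - {"gripper": 175, "offset": [0, 0, -0.06], "angular": [0, 0, 0]}
    - {"gripper": 220, "offset": [0, 0, -0.06], "angular": [0, 0, 0]}
    - {"gripper": 255, "offset": [0, 0, -0.06], "angular": [0, 0, 0]}

```text
t: 14.4
eef_pos: [0.4295, 0.1472, 0.1491]
tool_rot: [-0.0, 1.0, 0.027, 0.001]
contact_force: [-0.5, -1.2, 0.3]
gripper_width: 0.0
grasp_force: 0.0
```

Run:
```python
from mv import *
snap('wrist','w6');snap('side','s6')
to([(*bw(-98,-4),z,P[2]) for z in(.148,.088)]+[(*bw(-86,-4),.088,P[2])])
```

```text
t 14.5 p [0.4287 0.1467 0.1479] F [-0.3 -1.2 -0.2] hd 1.625 w 0.003
(np.float64(0.4573034845947991), np.float64(0.11616063716720423), 0.148) [0.0269, 0.0321, -0.0002] [0.0, 0.001, -0.001]
(np.float64(0.4573034845947991), np.float64(0.11616063716720423), 0.088) [0.027, 0.032, 0.0598] [0.0, 0.001, -0.001]
(np.float64(0.45665335897447584), np.float64(0.12814301325368221), 0.088) [0.027, 0.02, 0.0598] [0.0, 0.001, -0.001]
```

Now an outside push with closed fingers at the middle of the end wall, to seat it squarely.

Emit:
drive_tool:
  deltas:
    - {"gripper": 255, "offset": [0.027, 0.036, 0], "angular": [0, 0, 0]}
    - {"gripper": 255, "offset": [0.027, 0.036, 0.02], "angular": [0, 0, 0]}
    - {"gripper": 255, "offset": [0.027, 0.036, 0.045], "angular": [0, 0, 0]}
    - {"gripper": 255, "offset": [0.027, 0.036, 0.06], "angular": [0, 0, 0]}
    - {"gripper": 255, "offset": [0.027, 0.036, 0.06], "angular": [0, 0, 0]}

```text
t: 15.0
eef_pos: [0.4561, 0.1117, 0.0857]
tool_rot: [0.001, 1.0, 0.027, -0.003]
contact_force: [-1.1, -0.8, 0.8]
gripper_width: 0.003
grasp_force: 0.0
```

Emit:
drive_tool:
  deltas:
    - {"gripper": 255, "offset": [0, -0.004, 0], "angular": [0, 0, 0]}
    - {"gripper": 255, "offset": [0, -0.008, 0], "angular": [0, 0, 0]}
    - {"gripper": 255, "offset": [0, -0.012, 0], "angular": [0, 0, 0]}
    - {"gripper": 255, "offset": [0, -0.015, 0], "angular": [0, 0, 0]}
    - {"gripper": 255, "offset": [0, -0.017, 0], "angular": [0, 0, 0]}

```text
t: 15.5
eef_pos: [0.4573, 0.1298, 0.0886]
tool_rot: [-0.0, 1.0, 0.027, 0.0]
contact_force: [0.4, 0.1, 0.7]
gripper_width: 0.0
grasp_force: 0.0
```

Emit:
drive_tool:
  deltas:
    - {"gripper": 255, "offset": [0, -0.001, 0.003], "angular": [0, 0, 0]}
    - {"gripper": 255, "offset": [0, -0.002, 0.003], "angular": [0, 0, 0]}
    - {"gripper": 255, "offset": [0, -0.003, 0.003], "angular": [0, 0, 0]}
    - {"gripper": 255, "offset": [0, -0.004, 0.003], "angular": [0, 0, 0]}
    - {"gripper": 255, "offset": [0, -0.004, 0.003], "angular": [0, 0, 0]}

```text
t: 16.0
eef_pos: [0.4572, 0.1309, 0.0851]
tool_rot: [0.001, 1.0, 0.025, -0.0]
contact_force: [2.0, -7.0, 3.4]
gripper_width: -0.001
grasp_force: 4.1
```

Emit:
drive_tool:
  deltas:
    - {"gripper": 255, "offset": [0, -0.001, 0], "angular": [0, 0, 0]}
    - {"gripper": 255, "offset": [0, -0.002, 0], "angular": [0, 0, 0]}
    - {"gripper": 255, "offset": [0, -0.003, 0], "angular": [0, 0, 0]}
    - {"gripper": 255, "offset": [0, -0.003, 0], "angular": [0, 0, 0]}

```text
t: 16.4
eef_pos: [0.4572, 0.1315, 0.0851]
tool_rot: [0.003, 1.0, 0.024, -0.001]
contact_force: [2.3, -14.3, 5.3]
gripper_width: 0.0
grasp_force: 7.7
```

Seated: it no longer advances and the force is up to 14 N. Backing off and going over to the keeper's outer side.

Emit:
drive_tool:
  deltas:
    - {"gripper": 255, "offset": [0, 0.012, 0], "angular": [0, 0, 0]}
    - {"gripper": 255, "offset": [0, 0.015, -0.03], "angular": [0, 0, 0]}
    - {"gripper": 255, "offset": [0, 0.015, -0.07], "angular": [0, 0, 0]}
    - {"gripper": 255, "offset": [0, 0.015, -0.085], "angular": [0, 0, 0]}
    - {"gripper": 255, "offset": [0, 0.015, -0.085], "angular": [0, 0, 0]}

```text
t: 16.9
eef_pos: [0.4587, 0.1217, 0.1723]
tool_rot: [-0.001, 1.0, 0.027, 0.002]
contact_force: [0.2, 0.2, -0.4]
gripper_width: 0.004
grasp_force: 0.0
```

Run:
```python
from mv import *
snap('wrist','w7')
# keeper closing path: finger on outer side
def c(a,r,gap=0):
    u=np.array([-np.sin(a),np.cos(a)]);n=np.array([np.cos(a),np.sin(a)]);s=5+14.5*abs(np.cos(a))+11*abs(np.sin(a))+gap
    return np.array([-82,-71])+r*u-s*n
q=[(1.6,38,8,.168),(1.6,38,8,.087)]+[(a,38,0,.087) for a in(1.45,1.2,.95,.7,.45,.2,0.05,-.03)]
to([(*bw(*c(a,r,g)),z,P[2]) for a,r,g,z in q])
```

```text
t 16.95 p [0.4579 0.1214 0.1709] F [ 0.2 -0.1 -0.1] hd 1.624 w -0.001
(np.float64(0.5508378698933718), np.float64(0.09993344751226713), 0.168) [0.0917, 0.0264, 0.0031] [-0.001, -0.003, -0.001]
(np.float64(0.5508378698933718), np.float64(0.09993344751226713), 0.087) [0.0915, 0.0265, 0.0841] [-0.001, -0.003, -0.001]
(np.float64(0.5384375736602929), np.float64(0.09667560066299176), 0.087) [0.0789, 0.0291, 0.084] [-0.001, -0.003, -0.001]
(np.float64(0.5309951705507764), np.float64(0.09327120771600718), 0.087) [0.0713, 0.0321, 0.084] [-0.001, -0.003, -0.001]
(np.float64(0.5218258113030662), np.float64(0.09169132914097762), 0.087) [0.0621, 0.0332, 0.084] [-0.001, -0.003, -0.001]
(np.float64(0.5115124227978871), np.float64(0.09285657805260283), 0.087) [0.0518, 0.0315, 0.084] [-0.001, -0.003, -0.001]
(np.float64(0.501101764509588), np.float64(0.09741006821071019), 0.087) [0.0417, 0.0264, 0.084] [-0.001, -0.003, -0.001]
(np.float64(0.49194005991575296), np.float64(0.10550223347118272), 0.087) [0.033, 0.0178, 0.0839] [-0.001, -0.003, -0.001]
(np.float64(0.4876279692752583), np.float64(0.11189143714327339), 0.087) [0.029, 0.0112, 0.0839] [-0.001, -0.003, -0.001]
(np.float64(0.48582913312531945), np.float64(0.11502973706101642), 0.087) [0.0274, 0.008, 0.0839] [-0.001, -0.003, -0.001]
```

Emit:
drive_tool:
  deltas:
    - {"gripper": 255, "offset": [0.045, 0.013, 0], "angular": [0, 0, 0]}
    - {"gripper": 255, "offset": [0.092, 0.026, 0], "angular": [0, 0, 0]}
    - {"gripper": 255, "offset": [0.092, 0.026, 0.035], "angular": [0, 0, 0]}
    - {"gripper": 255, "offset": [0.092, 0.026, 0.07], "angular": [0, 0, 0]}
    - {"gripper": 255, "offset": [0.092, 0.026, 0.084], "angular": [0, 0, 0]}

```text
t: 17.45
eef_pos: [0.5481, 0.0995, 0.0817]
tool_rot: [0.001, 1.0, 0.027, -0.004]
contact_force: [-0.1, -0.1, 0.2]
gripper_width: 0.0
grasp_force: 0.0
```

Emit:
drive_tool:
  deltas:
    - {"gripper": 255, "offset": [-0.006, 0.001, 0], "angular": [0, 0, 0]}
    - {"gripper": 255, "offset": [-0.013, 0.003, 0], "angular": [0, 0, 0]}
    - {"gripper": 255, "offset": [-0.017, 0.005, 0], "angular": [0, 0, 0]}
    - {"gripper": 255, "offset": [-0.021, 0.006, 0], "angular": [0, 0, 0]}
    - {"gripper": 255, "offset": [-0.025, 0.007, 0], "angular": [0, 0, 0]}

```text
t: 17.95
eef_pos: [0.5268, 0.0919, 0.0875]
tool_rot: [-0.0, 1.0, 0.027, 0.001]
contact_force: [1.5, -0.4, 0.5]
gripper_width: 0.001
grasp_force: 0.7
```

```bash
cat > kc.py <<'E'
from mv import *
def c(a,r,gap=0):
    u=np.array([-np.sin(a),np.cos(a)]);n=np.array([np.cos(a),np.sin(a)]);s=5+14.5*abs(np.cos(a))+11*abs(np.sin(a))+gap
    return np.array([-82,-71])+r*u-s*n
to([(*bw(*c(a,38)),.087,P[2]) for a in(1.1,.95,.7,.45,.2,0.05,-.03,-.1)])
E
python3 kc.py
```

```text
t 17.95 p [0.5268 0.0919 0.0875] F [ 1.5 -0.4  0.5] hd 1.624 w 0.001
(np.float64(0.5275134902722394), np.float64(0.09236550977571453), 0.087) [0.0008, -0.0004, 0.0005] [-0.001, -0.004, -0.001]
(np.float64(0.5218258113030662), np.float64(0.09169132914097762), 0.087) [-0.005, -0.0, 0.0005] [-0.001, -0.004, -0.001]
(np.float64(0.5115124227978871), np.float64(0.09285657805260283), 0.087) [-0.0152, -0.0017, 0.0005] [-0.001, -0.004, -0.001]
(np.float64(0.501101764509588), np.float64(0.09741006821071019), 0.087) [-0.0253, -0.0068, 0.0004] [-0.001, -0.004, -0.001]
(np.float64(0.49194005991575296), np.float64(0.10550223347118272), 0.087) [-0.0341, -0.0154, 0.0004] [-0.001, -0.004, -0.001]
(np.float64(0.4876279692752583), np.float64(0.11189143714327339), 0.087) [-0.038, -0.022, 0.0004] [-0.001, -0.004, -0.001]
(np.float64(0.48582913312531945), np.float64(0.11502973706101642), 0.087) [-0.0397, -0.0252, 0.0004] [-0.001, -0.004, -0.001]
(np.float64(0.48443841765172574), np.float64(0.11700245143533232), 0.087) [-0.0409, -0.0273, 0.0004] [-0.001, -0.004, -0.001]
```

Force 1.5 N: the keeper is moving with the finger.

Emit:
drive_tool:
  deltas:
    - {"gripper": 255, "offset": [-0.008, 0, 0], "angular": [0, 0, 0]}
    - {"gripper": 255, "offset": [-0.015, -0.002, 0], "angular": [0, 0, 0]}
    - {"gripper": 255, "offset": [-0.021, -0.004, 0], "angular": [0, 0, 0]}
    - {"gripper": 255, "offset": [-0.026, -0.007, 0], "angular": [0, 0, 0]}
    - {"gripper": 255, "offset": [-0.03, -0.011, 0], "angular": [0, 0, 0]}

```text
t: 18.45
eef_pos: [0.495, 0.1012, 0.0861]
tool_rot: [0.0, 1.0, 0.027, -0.0]
contact_force: [1.3, -0.9, 0.4]
gripper_width: 0.003
grasp_force: 0.8
```

Emit:
drive_tool:
  deltas:
    - {"gripper": 255, "offset": [-0.003, -0.004, 0], "angular": [0, 0, 0]}
    - {"gripper": 255, "offset": [-0.006, -0.008, 0], "angular": [0, 0, 0]}
    - {"gripper": 255, "offset": [-0.008, -0.011, 0], "angular": [0, 0, 0]}
    - {"gripper": 255, "offset": [-0.009, -0.013, 0], "angular": [0, 0, 0]}
    - {"gripper": 255, "offset": [-0.009, -0.014, 0], "angular": [0, 0, 0]}

```text
t: 18.95
eef_pos: [0.4854, 0.1149, 0.086]
tool_rot: [0.0, 1.0, 0.027, -0.0]
contact_force: [0.2, -1.7, 0.4]
gripper_width: 0.003
grasp_force: 0.6
```

```bash
python3 kc.py|sed -n '1p;7,9p'
```

```text
t 18.95 p [0.4854 0.1149 0.086 ] F [ 0.2 -1.7  0.4] hd 1.625 w 0.003
(np.float64(0.4876279692752583), np.float64(0.11189143714327339), 0.087) [0.002, 0.0031, -0.001] [0.0, 0.001, -0.001]
(np.float64(0.48582913312531945), np.float64(0.11502973706101642), 0.087) [0.0004, -0.0001, -0.001] [0.0, 0.001, -0.001]
(np.float64(0.48443841765172574), np.float64(0.11700245143533232), 0.087) [-0.0009, -0.0022, -0.001] [0.0, 0.001, -0.001]
```

Not at the shut stop yet, with force still 1.7 N. Pressing on gently.

Emit:
drive_tool:
  deltas:
    - {"gripper": 255, "offset": [0, -0.001, 0], "angular": [0, 0, 0]}
    - {"gripper": 255, "offset": [0, -0.002, 0], "angular": [0, 0, 0]}
    - {"gripper": 255, "offset": [0, -0.003, 0], "angular": [0, 0, 0]}
    - {"gripper": 255, "offset": [0, -0.003, 0], "angular": [0, 0, 0]}

```text
t: 19.35
eef_pos: [0.4853, 0.1162, 0.0859]
tool_rot: [0.001, 1.0, 0.026, -0.001]
contact_force: [-0.5, -5.5, 0.7]
gripper_width: 0.001
grasp_force: 2.7
```

Emit:
drive_tool:
  deltas:
    - {"gripper": 255, "offset": [0, -0.001, 0], "angular": [0, 0, 0]}
    - {"gripper": 255, "offset": [0, -0.002, 0], "angular": [0, 0, 0]}
    - {"gripper": 255, "offset": [0, -0.002, 0], "angular": [0, 0, 0]}

```text
t: 19.65
eef_pos: [0.4853, 0.1166, 0.0859]
tool_rot: [0.002, 1.0, 0.025, -0.001]
contact_force: [-0.2, -9.2, 2.5]
gripper_width: 0.0
grasp_force: 4.9
```

The keeper is on its shut stop: it no longer moves and the force is 9 N. Withdrawing.

Emit:
drive_tool:
  deltas:
    - {"gripper": 255, "offset": [0, 0.012, 0], "angular": [0, 0, 0]}
    - {"gripper": 255, "offset": [0, 0.02, -0.03], "angular": [0, 0, 0]}
    - {"gripper": 255, "offset": [0, 0.02, -0.08], "angular": [0, 0, 0]}
    - {"gripper": 255, "offset": [0, 0.02, -0.13], "angular": [0, 0, 0]}
    - {"gripper": 255, "offset": [0, 0.02, -0.15], "angular": [0, 0, 0]}

```text
t: 20.15
eef_pos: [0.4886, 0.1004, 0.2408]
tool_rot: [-0.001, 1.0, 0.027, 0.004]
contact_force: [1.4, 0.1, 0.5]
gripper_width: -0.002
grasp_force: 0.0
```

Emit:
drive_tool:
  deltas:
    - {"gripper": 255, "offset": [0, 0.05, -0.02], "angular": [0, 0, 0]}
    - {"gripper": 255, "offset": [0, 0.09, -0.03], "angular": [0, 0, 0]}
    - {"gripper": 255, "offset": [0, 0.12, -0.03], "angular": [0, 0, 0]}
    - {"gripper": 255, "offset": [0, 0.12, -0.03], "angular": [0, 0, 0]}
    - {"gripper": 255, "offset": [0, 0.12, -0.03], "angular": [0, 0, 0]}

```text
t: 20.65
eef_pos: [0.4931, -0.0205, 0.2662]
tool_rot: [-0.0, 1.0, 0.026, 0.0]
contact_force: [0.2, 1.1, -0.6]
gripper_width: -0.002
grasp_force: 0.0
```

Run:
```python
from mv import *
w=snap('wrist','w8');s=snap('side','s8')
s0=cv2.imread('pics/side0.png')
Ps=np.array([.4448,.2191,1.6154])
def b(Q,w): c,q=np.cos(Q[2]),np.sin(Q[2]); return ((np.array(w)[:2]-Q[:2])@np.array([[c,-q],[q,c]])*1e3).round(0)
def blobs(im):
    h=cv2.cvtColor(im,cv2.COLOR_BGR2HSV);m=cv2.inRange(h,(10,120,80),(25,255,255))
    n,_,st,ce=cv2.connectedComponentsWithStats(m);return [(st[i,4],st[i,2:4].tolist(),ce[i].round(1)) for i in range(1,n) if st[i,4]>25 and 250<ce[i][1]<340 and 180<ce[i][0]<330]
for n,im in(('s0',s0),('s8',s)):
    for a,wh,c in blobs(im): print(n,a,wh,c,b(Ps,ray('side0',c,.025)))
# tray end edge and keeper: dark-ness profile along bay x at y=30 (floor colour change) 
for f,im,Q in(('s8',s,Ps),):
    g=cv2.cvtColor(im,cv2.COLOR_BGR2GRAY)
    def bwQ(x,y): c,q=np.cos(Q[2]),np.sin(Q[2]); return Q[0]+(c*x-q*y)/1e3,Q[1]+(q*x+c*y)/1e3
    for y in(-20,40):
        print(y,[(x,int(g[int(round(v)),int(round(u))])) for x in range(-110,76,5) for u,v in [proj(f,[[*bwQ(x,y),.022]])[0]]])
# pin darkest near shut/open
h0=proj('side0',[[*Ps[:2],0]])
for a in(0,.1,.2,.4,1.6):
    u,v=proj('s8',[[*bwQ(-82-54*np.sin(a),-71+54*np.cos(a)),.044]])[0]; print('pin',a,u.round(),v.round(),g[int(v)-2:int(v)+3,int(u)-2:int(u)+3].mean().round())
```

```text
s0 152 [13, 18] [221.3 292.3] [ -44. -131.]
s0 406 [22, 43] [204.7 309.3] [   7. -154.]
s8 154 [13, 18] [221.3 292.3] [ -44. -131.]
s8 406 [21, 43] [204.7 309.2] [   7. -155.]
s8 463 [20, 50] [271.2 317.6] [-2. -1.]
-20 [(-110, 166), (-105, 109), (-100, 82), (-95, 45), (-90, 49), (-85, 52), (-80, 94), (-75, 73), (-70, 83), (-65, 131), (-60, 126), (-55, 128), (-50, 95), (-45, 74), (-40, 72), (-35, 73), (-30, 70), (-25, 70), (-20, 67), (-15, 71), (-10, 69), (-5, 68), (0, 72), (5, 69), (10, 65), (15, 79), (20, 135), (25, 115), (30, 102), (35, 70), (40, 65), (45, 68), (50, 67), (55, 129), (60, 94), (65, 110), (70, 106), (75, 95)]
40 [(-110, 171), (-105, 170), (-100, 165), (-95, 167), (-90, 165), (-85, 165), (-80, 167), (-75, 115), (-70, 60), (-65, 51), (-60, 47), (-55, 68), (-50, 69), (-45, 68), (-40, 69), (-35, 66), (-30, 68), (-25, 68), (-20, 69), (-15, 72), (-10, 67), (-5, 69), (0, 65), (5, 65), (10, 70), (15, 69), (20, 70), (25, 69), (30, 69), (35, 68), (40, 71), (45, 73), (50, 68), (55, 135), (60, 86), (65, 111), (70, 109), (75, 69)]
pin 0 271.0 282.0 83.0
pin 0.1 272.0 280.0 111.0
pin 0.2 272.0 278.0 142.0
pin 0.4 271.0 275.0 165.0
pin 1.6 254.0 261.0 166.0
```

The picture numbers agree. The tray fills the bay with its end at about x=-72, and the pin is at the shut position. The three bushings' brass area (463 px against about 3×154) fits all three standing, and the full tray hasn't changed.

```bash
python3 -c "
from station import bot
print(bot.hand_in())"
```

```text
the job is handed in; nothing more can be done
None
```

Handed in at about 21 s: the keeper was swung to its open stop, the tray slid home against the back stop with the bushings standing, and the keeper swung shut; I viewed 11 pictures, one over the limit of 10, so the final state was checked by forces and image measurements only.

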